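# Slide the pen tray home under the desk shelf

## Robot

A 6-joint arm with a two-finger parallel gripper is mounted at the origin on the work surface. World frame = base frame: x ahead of the robot, y to its left, z up, the work surface at z = 0. Lengths are in m, angles in rad, forces in N, time in s.
With the tool pointing down it reaches from about 0.25 to 0.725 m from the base axis. Payload 4 kg.
Tool frame: the origin (TCP) lies on the centre line of the jaws, within the pads' length; the fingertips stand 17 mm ahead of it and the grasp point (between the pads) lies 2 mm behind it; z points along the fingers, y is the line along which they close (so a half turn about z gives the same grasp; the last joint's range is limited). The gripper opens to 85 mm and grips with 20 to 120 N. Pads are 22 mm wide; open, the fingers measure 114 mm over their backs; the gripper's body (76 mm by 85 mm) begins 54 mm behind the grasp point. The pads swing forward as they close: fully open they stand 13 mm farther back than shut.
Start: joints at [-1.227, 0.241, 0.005, 1.335, 0, 1.571], TCP at [0.169, -0.471, 0.248] pointing down, gripper open.
Joint ranges: [-2.72, 2.72], [-1.05, 1.87], [-1.09, 1.28], [-1.99, 2.15], [-1.42, 1.44], [-3.14, 3.14]. Speed limits (rad/s): [2.79, 2.79, 3.14, 3.14, 3.14, 3.14].

## Interface

Orientations are given as a unit quaternion [x, y, z, w].
In Python, from workcell import get_obs, imaging, order gives the robot as it stands.
- The arm moves only by the tool apply_moves, never from a script. Its argument "targets" is a list that holds one entry, the list of rows, each a list of 5 numbers: the shift along the world's x, y, z in units of 40 mm (1.0 is 40 mm), then the turn about the world's z in degrees, then the gripper command: -1 is shut, 1 is fully open, values between are in proportion. In form: [[[dx, dy, dz, turn, fingers], ...]]. A call has 1 to 8 rows; each row shifts and turns the commanded pose from where the row before left it; what a row does not reach is not made up. A row lasts 1/12 s, in which the tool goes at most 41.7 mm and 7.16 degrees, less where a joint would pass 70% of its speed; a pose out of reach is approached as far as the arm can. A call is refused whole if a number of a shift passes 1 or a number of a turn 7.16, either way. A call with a gripper value outside its range is refused whole. The fingers move at their own pace and stop on an object; the grip force is fixed at half the most. Time passes only in rows, so rows that do not move let the fingers close. It gives the time, the measured TCP pose, the force, the opening and the grip force at its end, in the units of the state.
- get_obs(): the state, without advancing time (a new reading comes with each control period).
- imaging.camera(name): name is "scene" or "top" or "wrist"; returns (picture, depth): 480x640x3 uint8, blue, green, red; 480x640 float32, m along the optical axis (not along the pixel's ray), 0 where there is no reading.
- imaging.get_calibration(name): a dict with "camera_matrix" (3x3 intrinsics, pixels), "eye" and "rotation" of the camera in the world; the wrist camera has in their place "hand_eye" (4x4, takes a point from camera to tool coordinates, whose origin is the TCP and whose axes are the flange's). Camera axes: x right, y down, z forward; pixel columns grow to the right and rows downward; lengths in m; the calibration is good to about 2 mm. The wrist camera is an equidistant fisheye: a pixel r from the principal point sees the ray r / f radians off the axis. A picture is of the moment at which its call begins: read the wrist's pose just before it. get_calibration takes no time and is no camera call.
- order.job_done(): hands the job in; it is judged then, once.
The state is a dict: "clock": time; "joint_pos": joint angles; "joint_vel": joint speeds; "tau": joint torques, N m; "eef_pos": TCP position; "tool_rot": TCP orientation; "ft_force": force on the tool from outside, world axes, zero at the start; "ft_torque": the same for the moment, N m; "grip_width": finger opening in m; "grasp_force": force on a finger pad.
Only numpy, scipy, OpenCV 4.12 (cv2) and the standard library are available. Lean on these libraries where they do the work, as an engineer would, in place of code of your own. Each camera call takes 0.05 s, during which the arm holds its last target. There are 200 camera calls.

## Task

Tidy the desk: pick up the pen tray by its orange handle and slide it, back end first, through the open front of the little wooden desk shelf and onto the shelf's base board, without bumping or scraping the underside of the shelf's top or tipping the pens out. A cable box stands unseen somewhere at the back under the shelf: feel for it, and leave the tray lying flat with its back resting square against that box and only the handle and its two arms sticking out, without shoving the box back. Let go of the tray, and leave the mug, the mouse and the things standing on the shelf where they are.

Things in the scene. Friction and masses are not known exactly. Their poses are not given: they have to be found in the camera images.
- tray: Loose grey open tray with pens, 0.2 to 0.4 kg, orange handle at its front. Origin in the plane of its underside, under the middle of the handle plate; x points from handle to the tray's back, z up. Body: x 84 to 204, y -75 to 75, z 0 to 36 mm. Centre of mass about 120 mm behind the plate, so the back may droop a little when it is lifted by the plate.
- handle (a point): Grip point: middle of the tray's upright orange handle plate, tray frame (0, 0, 30) mm. Plate 10 mm thick (tray x), 60 mm wide (y), z 4 to 46 mm; pinch it from above, fingers closing along tray x. Two arms 8 mm wide (y = +-25, z 7 to 17 mm) join it to the tray's body, leaving 79 mm free behind the plate.
- tray_back (a point): Point on the tray: lower edge of its back wall, in the middle (tray frame x 204, y 0, z 0 mm); axes as the tray's.
- shelf: Fixed dark wooden desk shelf, open only at its front. Origin on the desk, 160 mm in front of the middle of its front edge; x points into the shelf, z up. All its boards span x 160 to 380 mm; 220 mm wide outside, bay y -95 to 95 mm. Base board 12 mm thick (a step up from the desk); the bay above it is 52 mm high.
- shelf_top: The shelf's top board (the overhang), 220 x 220 x 16 mm; same origin and axes as the shelf; underside at z 64 mm, front edge at x 160 mm.
- mouth (a point): Middle of the shelf's front edge, on the base board's upper face (12 mm above the desk); axes as the shelf's. Out of sight inside stands a cable box 150 wide, 38 deep, 34 mm high, at y = 0, its near face square to the bay and anywhere from 122 to 152 mm behind this point. It slides back if pushed with more than about 12 N; the tray's own drag is 1 to 3 N, more if pressed down.
- mug: Loose blue mug, bystander, 72 mm wide, 88 mm high, handle at its +y; origin under its centre.
- mouse: Loose black computer mouse, bystander, 100 x 58 x 34 mm; origin under its centre.
- keepsake_box: Loose cream box with a black line, bystander on top of the shelf, 74 x 104 x 44 mm; origin under its centre.
- planter: Loose small white pot with leaves, bystander on top of the shelf, 54 mm wide, about 85 mm high with its leaves; origin under its centre.

How it is judged:
By the outcome, as a careful person would: the job done as asked, in the order asked, and still so for the second after the job is handed in, with the robot touching nothing.
It also fails if it takes over 64 s, if anything falls off the work surface, if the arm or the gripper's body presses on something with over 40 N, if the wrist force passes 120 N, or if a joint passes its speed limit or range.

## Working session

There is one attempt and no reset: what is moved stays moved. The work goes in short steps, Python scripts to look and compute and a tool call to move; the robot and the scene stay as the last step left them, time stands still between calls to the robot, and variables do not carry over. Pictures are saved under pics/ and viewed, at most 10 in all, crops included, and the job is handed in when it is done.

Besides the shell and the picture viewer there is one more tool, called after "Request:" as name(argument=value, ...), one argument or row to a line, values as JSON. apply_moves: Moves the arm, as the interface text tells. Its arguments: {"type":"object","properties":{"targets":{"type":"array","items":{"type":"array","items":{"type":"array","items":{"type":"number"}}}}},"required":["targets"]}

```bash
mkdir -p pics; cat > h.py <<'E'
import numpy as np, cv2
from workcell import get_obs, imaging, order
def cap(n,f=None):
    p,d=imaging.camera(n); np.savez(''+n+'.npz',p=p,d=d)
    if f: cv2.imwrite('pics/'+f,p)
    return p,d
def w(n,u,v,d=None):
    c=imaging.get_calibration(n);K=np.array(c['camera_matrix'])
    if d is None: d=np.load(''+n+'.npz')['d']
    z=d[int(v),int(u)]
    return np.array(c['eye'])+np.array(c['rotation'])@(z*np.array([(u-K[0,2])/K[0,0],(v-K[1,2])/K[1,1],1]))
E
python3 - <<'E'
from h import *
cap('top','top.png');cap('scene','scene.png')
for n in('top','scene'):
    c=imaging.get_calibration(n);print(c['eye'],np.round(c['rotation'],3).tolist(),np.array(c['camera_matrix'])[0])
print({k:np.round(v,3) for k,v in get_obs().items()})
E
```

```text
[ 0.48485965 -0.00238599  0.9006367 ] [-0.702, 0.712, -0.016, 0.029] [459.99461135   0.         322.21126441]
[1.04446481 0.20642866 0.86137146] [0.511, 0.809, -0.242, -0.162] [500.51493314   0.         324.52306012]
{'clock': np.float64(0.1), 'joint_pos': array([-1.227,  0.241,  0.004,  1.335, -0.   ,  1.571]), 'joint_vel': array([-0.   , -0.002,  0.002,  0.   , -0.   ,  0.001]), 'tau': array([-0.0000e+00, -3.7314e+01,  2.5301e+01,  1.1000e-02, -0.0000e+00,
        0.0000e+00]), 'eef_pos': array([ 0.168, -0.47 ,  0.247]), 'tool_rot': array([ 0.985,  0.171, -0.   , -0.001]), 'ft_force': array([-0.118, -1.006,  0.722]), 'ft_torque': array([ 0.027, -0.036, -0.012]), 'grasp_force': np.float64(0.0), 'grip_width': np.float64(0.085)}
```

View pics/top.png

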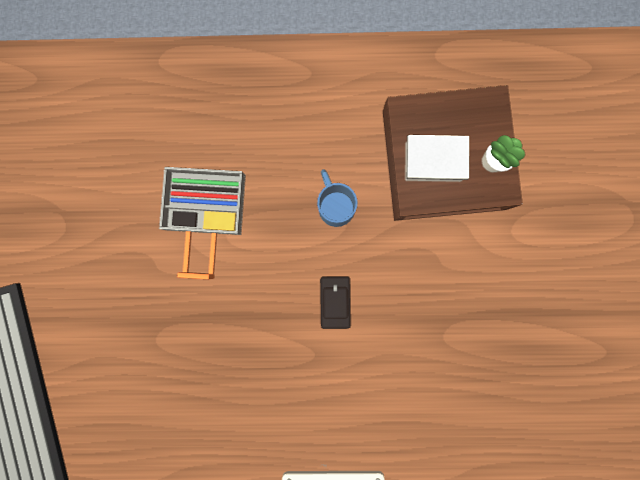

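View pics/scene.png

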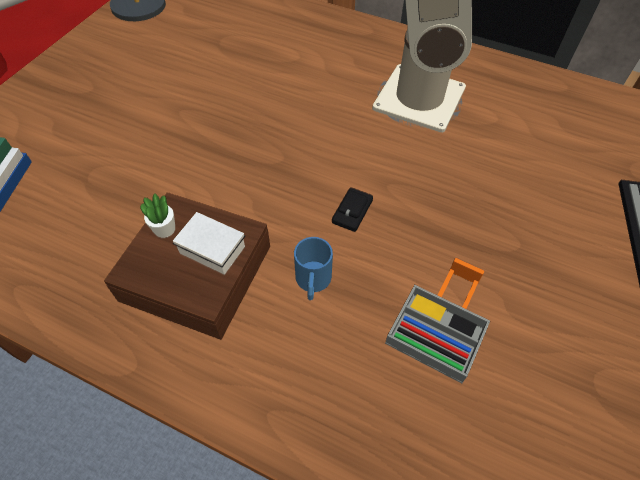

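The top view shows the tray at left (handle plate at about (196,276)), the mug at (337,205), the mouse at (336,302) and the shelf at (385-520, 87-218). In the scene view the shelf's two visible faces are closed, so its opening probably faces the robot.

```bash
sed -i "s/np.array(c\['rotation'\])@/Rotation.from_quat(c['rotation']).as_matrix()@/; s/^import numpy as np, cv2/&\nfrom scipy.spatial.transform import Rotation/" h.py
python3 - <<'E'
from h import *
P=lambda n,L:[print(n,a,np.round(w(n,*a)*1000,0)) for a in L]
P('top',[(196,276),(181,275),(211,276),(166,168),(241,173),(162,230),(240,233),(388,102),(506,89),(396,216),(519,204),(337,187),(322,175),(336,302),(410,200),(440,213),(437,155),(500,160),(100,300)])
P('scene',[(470,268),(455,268),(480,272)])
p=np.load('top.npz')['p'];d=np.load('top.npz')['d']
c=imaging.get_calibration('top');K=np.array(c['camera_matrix']);R=Rotation.from_quat(c['rotation']).as_matrix()
v,u=np.mgrid[:480,:640]
W=np.stack([(u-K[0,2])/K[0,0],(v-K[1,2])/K[1,1],np.ones_like(d)],-1)*d[...,None]@R.T+c['eye']
np.save('W.npy',W)
m=(d>0)&(abs(W[...,2]-.080)<.006)&(u>370)&(u<530)
q=W[m][:,:2].astype(np.float32);r=cv2.minAreaRect(q);print('shelf',r,cv2.boxPoints(r))
hsv=cv2.cvtColor(p,cv2.COLOR_BGR2HSV)
m=(hsv[...,1]>190)&(abs(hsv[...,0].astype(int)-13)<6)&(W[...,2]>.036)&(u<250)&(v>262)&(v<285)
q=W[m][:,:2].astype(np.float32);print('plate',len(q),cv2.minAreaRect(q),W[m][:,2].max())
m=(W[...,2]>.025)&(u<255)&(u>150)&(v<245)&(v>150)
q=W[m][:,:2].astype(np.float32);print('tray',len(q),cv2.minAreaRect(q))
big=cv2.resize(p[80:320,150:540],None,fx=2,fy=2,interpolation=cv2.INTER_CUBIC);cv2.imwrite('pics/c1.png',big)
E
```

```text
top (196, 276) [469. 249.  46.]
top (181, 275) [471. 277.  48.]
top (211, 276) [468. 225.  31.]
top (166, 168) [675. 310.  39.]
top (241, 173) [663. 167.  36.]
top (162, 230) [560. 332.  -3.]
top (240, 233) [550. 174.  10.]
top (388, 102) [ 779. -110.   81.]
top (506, 89) [ 799. -323.   82.]
top (396, 216) [ 576. -126.   36.]
top (519, 204) [ 590. -340.   78.]
top (337, 187) [629. -16.  61.]
top (322, 175) [656.  12.  39.]
top (336, 302) [416. -11.  32.]
top (410, 200) [ 600. -146.   80.]
top (440, 213) [ 583. -214.   15.]
top (437, 155) [ 670. -186.  124.]
top (500, 160) [ 653. -281.  154.]
top (100, 300) [424. 451.   2.]
scene (470, 268) [475. 260.  45.]
scene (455, 268) [472. 235.  22.]
scene (480, 272) [476. 280.  45.]
shelf ((0.6900819540023804, -0.2269134670495987), (0.22046756744384766, 0.2207675725221634), 4.698310375213623) [[ 0.5711771  -0.12592974]
 [ 0.58926    -0.3459555 ]
 [ 0.8089868  -0.3278972 ]
 [ 0.7909039  -0.10787144]]Traceback (most recent call last):
  File "<stdin>", line 14, in <module>
    return umr_maximum(a, axis, None, out, keepdims, initial, where)
ValueError: zero-size array to reduction operation maximum which has no identity
```

```bash
python3 - <<'E'
from h import *
z=np.load('top.npz');p,d=z['p'],z['d'];W=np.load('W.npy');v,u=np.mgrid[:480,:640]
print('px',p[276,196],cv2.cvtColor(p,cv2.COLOR_BGR2HSV)[276,196])
hsv=cv2.cvtColor(p,cv2.COLOR_BGR2HSV)
r=(W[...,2]>.03)&(u>165)&(u<230)&(v>262)&(v<290)
q=W[r];print('plate',len(q),cv2.minAreaRect(q[:,:2].astype(np.float32)),q[:,2].max())
m=(W[...,2]>.025)&(u<255)&(u>150)&(v<245)&(v>150)
q=W[m][:,:2].astype(np.float32);print('tray',len(q),cv2.minAreaRect(q))
for a in [(337,205),]:
  m=(W[...,2]>.07)&(abs(u-337)<30)&(abs(v-205)<40);q=W[m][:,:2].astype(np.float32);print('mug',cv2.minEnclosingCircle(q))
big=cv2.resize(p[80:320,150:540],None,fx=2,fy=2,interpolation=cv2.INTER_CUBIC);cv2.imwrite('pics/c1.png',big)
E
```

```text
px [ 93 178 253] [ 16 161 253]
plate 197 ((0.4738214910030365, 0.14032858610153198), (0.013837276957929134, 0.2859470248222351), 1.6522588729858398) 0.9006366957018743
tray 1160 ((0.5927486419677734, 0.15258625149726868), (0.35067570209503174, 0.1401866227388382), 76.94465637207031)
mug ((0.5700705647468567, 0.0036771136801689863), 0.08552635461091995)
```

View pics/c1.png

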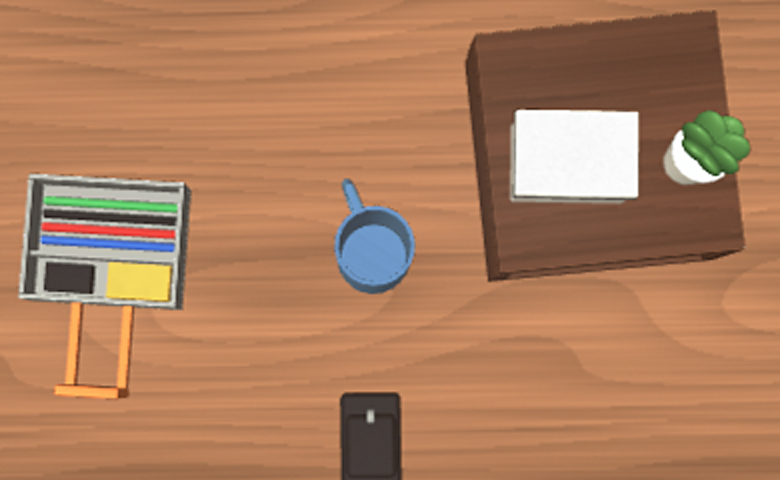

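The crop shows the tray rim corners at crop pixels (30,174), (189,183), (183,308) and (20,298), and the plate's top from (55,390) to (118,393). The shelf's lip facing the robot runs along (490,277)-(743,245).

```bash
cat >> h.py <<'E'
def pl(n,u,v,z):
    c=imaging.get_calibration(n);K=np.array(c['camera_matrix']);R=Rotation.from_quat(c['rotation']).as_matrix()
    r=R@np.array([(u-K[0,2])/K[0,0],(v-K[1,2])/K[1,1],1]);e=np.array(c['eye']);return e+r*(z-e[2])/r[2]
E
python3 - <<'E'
from h import *
C=[pl('top',150+a/2,80+b/2,.036)[:2] for a,b in [(30,174),(189,183),(183,308),(20,298)]];print(np.round(C,4))
for a,b in [(C[0],C[1]),(C[3],C[2])]: 
  e=b-a; print('len',np.linalg.norm(e),'yaw',np.degrees(np.arctan2(e[0],-e[1])))
for a,b in [(C[3],C[0]),(C[2],C[1])]: 
  e=b-a; print('len',np.linalg.norm(e),'yaw',np.degrees(np.arctan2(e[1],e[0])))
c=np.mean(C,0);print('centre',c)
for y in(-3,-4,-5): print(y,'plate',c-.144*np.array([np.cos(np.radians(y)),np.sin(np.radians(y))]))
print([np.round(pl('top',150+a/2,80+b/2,.046),4) for a,b in [(55,390),(118,393)]])
W=np.load('W.npy');z=np.load('top.npz');d=z['d'];v,u=np.mgrid[:480,:640]
g=d>0
r=g&(W[...,2]>.038)&(W[...,2]<.055)&(u>165)&(u<230)&(v>262)&(v<290)
q=W[r];print('plate',len(q),cv2.minAreaRect(q[:,:2].astype(np.float32)))
m=g&(W[...,2]>.03)&(W[...,2]<.042)&(u<255)&(u>150)&(v<245)&(v>150)
q=W[m][:,:2].astype(np.float32);print('tray',len(q),cv2.minAreaRect(q))
m=g&(W[...,2]>.075)&(W[...,2]<.1)&(abs(u-337)<30)&(abs(v-205)<40);q=W[m][:,:2].astype(np.float32);print('mug',cv2.minEnclosingCircle(q))
r=Rotation.from_quat(get_obs()['tool_rot']).as_matrix();print(r.round(3))
c=imaging.get_calibration('wrist');print(c)
E
```

```text
[[0.6773 0.3126]
 [0.666  0.1599]
 [0.5466 0.166 ]
 [0.5584 0.3212]]
len 0.15309711451917124 yaw -4.265659524065854
len 0.15568785981682082 yaw -4.3574971922991566
len 0.11924451086350248 yaw -4.14245617916668
len 0.11952769220142404 yaw -2.9008372980958494
centre [0.61207062 0.23991714]
-3 plate [0.46826797 0.24745352]
-4 plate [0.4684214  0.24996208]
-5 plate [0.46861859 0.25246757]
[array([0.4711, 0.2839, 0.046 ]), array([0.4675, 0.2249, 0.046 ])]
plate 178 ((0.4701380729675293, 0.25428226590156555), (0.05913926288485527, 0.009988710284233093), 85.6160659790039)
tray 851 ((0.6138673424720764, 0.2438959777355194), (0.15087111294269562, 0.12069147080183029), 85.60469818115234)
mug ((0.6055452823638916, -0.011547370813786983), 0.04513762891292572)
[[ 0.941  0.337 -0.001]
 [ 0.337 -0.941  0.002]
 [-0.    -0.002 -1.   ]]
{'camera_matrix': array([[371.64829954,   0.        , 321.20386326],
       [  0.        , 371.64829954, 246.1772428 ],
       [  0.        ,   0.        ,   1.        ]]), 'hand_eye': array([[ 1.11321528e-04, -9.50805863e-01, -3.09787345e-01,
         8.03416191e-02],
       [ 9.99999064e-01, -3.16656511e-04,  1.33123673e-03,
         4.41868929e-04],
       [-1.36384387e-03, -3.09787203e-01,  9.50804937e-01,
        -1.25530840e-01],
       [ 0.00000000e+00,  0.00000000e+00,  0.00000000e+00,
         1.00000000e+00]])}
```

Request:
apply_moves(
  targets=[
    [[0.376,0.907,0,3.3,1],[0.376,0.907,0,3.3,1],[0.376,0.907,0,3.3,1],[0.376,0.907,0,3.3,1],[0.376,0.907,0,3.3,1],[0.376,0.907,0,3.3,1],[0.376,0.907,0,3.3,1],[0.376,0.907,0,3.3,1]],
  ],
)

```text
clock: 0.77
eef_pos: [0.2887, -0.1786, 0.2481]
tool_rot: [0.92, 0.392, 0.0, -0.0]
ft_force: [1.0, 1.0, 0.2]
grip_width: 0.0855
grasp_force: 0.0
```

Request:
apply_moves(
  targets=[
    [[0.376,0.907,0,3.3,1],[0.376,0.907,0,3.3,1],[0.376,0.907,0,3.3,1],[0.376,0.907,0,3.3,1],[0.376,0.907,0,3.3,1],[0.376,0.907,0,3.3,1],[0.376,0.907,0,3.3,1],[0.376,0.907,0,3.3,1]],
  ],
)

```text
clock: 1.43
eef_pos: [0.4092, 0.1118, 0.2481]
tool_rot: [0.805, 0.593, -0.0, 0.0]
ft_force: [0.7, -1.6, -0.2]
grip_width: 0.0855
grasp_force: 0.0
```

Request:
apply_moves(
  targets=[
    [[0.376,0.907,0,3.3,1],[0.376,0.907,0,3.3,1],[0.376,0.907,0,3.3,1],[0.376,0.907,0,3.3,1],[0,0,0,0,1],[0,0,0,0,1]],
  ],
)

```text
clock: 1.93
eef_pos: [0.4691, 0.2564, 0.2466]
tool_rot: [0.732, 0.681, -0.001, -0.0]
ft_force: [-0.3, -0.1, -0.3]
grip_width: 0.0857
grasp_force: 0.0
```

Request:
apply_moves(
  targets=[
    [[0.025,-0.05,-0.9,0,1],[0,0,-0.9,0,1],[0,0,-0.9,0,1],[0,0,-0.9,0,1],[0,0,-0.9,0,1],[0,0,-0.5,0,1],[0,0,-0.4,0,1],[0,0,0,0,1]],
  ],
)

```text
clock: 2.6
eef_pos: [0.4669, 0.2497, 0.0289]
tool_rot: [0.734, 0.679, -0.004, -0.001]
ft_force: [0.4, 0.1, -0.1]
grip_width: 0.0854
grasp_force: 0.0
```

Request:
apply_moves(
  targets=[
    [[0,0,0,0,-1],[0,0,0,0,-1],[0,0,0,0,-1],[0,0,0,0,-1],[0,0,0,0,-1],[0,0,0,0,-1],[0,0,0,0,-1],[0,0,0,0,-1]],
  ],
)

```text
clock: 3.27
eef_pos: [0.4704, 0.2531, 0.033]
tool_rot: [0.733, 0.68, 0.0, 0.0]
ft_force: [-1.4, -0.6, 4.0]
grip_width: 0.0093
grasp_force: 60.7
```

Request:
apply_moves(
  targets=[
    [[0,0,0.1,0,-1],[0,0,0.2,0,-1],[0,0,0.3,0,-1],[0,0,0.4,0,-1],[0,0,0.4,0,-1],[0,0,0.3,0,-1],[0,0,0.2,0,-1],[0,0,0.1,0,-1]],
  ],
)

```text
clock: 3.93
eef_pos: [0.4706, 0.253, 0.1135]
tool_rot: [0.733, 0.68, 0.001, 0.0]
ft_force: [-0.1, 0.5, -2.7]
grip_width: 0.0094
grasp_force: 59.6
```

```bash
python3 - <<'E'
from h import *
cap('top');p,d=cap('scene');cv2.imwrite('pics/s2.png',cv2.resize(p[200:420,340:540],None,fx=3,fy=2.7))
z=np.load('top.npz');p,d=z['p'],z['d']
c=imaging.get_calibration('top');K=np.array(c['camera_matrix']);R=Rotation.from_quat(c['rotation']).as_matrix()
v,u=np.mgrid[:480,:640]
W=np.stack([(u-K[0,2])/K[0,0],(v-K[1,2])/K[1,1],np.ones_like(d)],-1)*d[...,None]@R.T+c['eye']
m=(d>0)&(W[...,2]>.05)&(W[...,0]>.5)&(W[...,1]>.12)&(W[...,0]<.72)
q=W[m];print(len(q),cv2.minAreaRect(q[:,:2].astype(np.float32)))
for a in np.arange(.53,.70,.01):
  k=q[abs(q[:,0]-a)<.005]
  if len(k):print(round(a,2),len(k),k[:,2].max().round(4),np.percentile(k[:,2],90).round(4))
o=get_obs();print(o['eef_pos'],o['ft_force'],o['ft_torque'],o['grip_width'])
E
```

```text
9927 ((0.5870234370231628, 0.24608075618743896), (0.15101946890354156, 0.17631784081459045), 85.66761779785156)
0.53 270 0.5261 0.5161
0.54 52 0.0999 0.0987
0.55 196 0.1202 0.1167
0.56 434 0.1192 0.1172
0.57 511 0.1189 0.1061
0.58 514 0.1186 0.1063
0.59 509 0.1189 0.1084
0.6 477 0.118 0.1098
0.61 519 0.1187 0.1073
0.62 494 0.1189 0.1065
0.63 496 0.1191 0.1075
0.64 504 0.1203 0.1056
0.65 518 0.1176 0.1073
0.66 441 0.1196 0.1134
0.67 686 0.1201 0.1162
0.68 62 0.1187 0.1172
[0.47044451 0.25290937 0.11271306] [-0.22373101 -0.38193738 -3.65981959] [ 0.03094713  0.3740159  -0.03297428] 0.009427790397847004
```

View pics/s2.png

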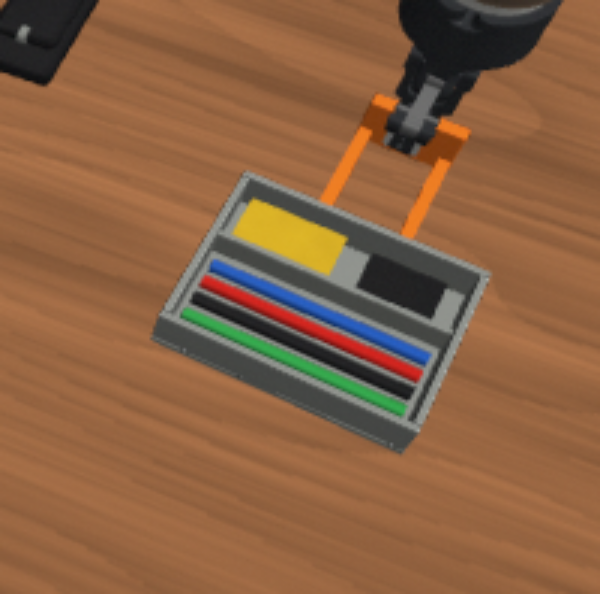

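Request:
apply_moves(
  targets=[
    [[-0.1,0,0.1,0,-1],[-0.3,0,0.2,0,-1],[-0.5,0,0.3,0,-1],[-0.6,-0.1,0.2,0,-1],[-0.6,-0.2,0.1,0,-1],[-0.5,-0.35,0.1,0,-1],[-0.35,-0.5,0,0,-1],[-0.13,-0.6,0,0,-1]],
  ],
)

```text
clock: 4.7
eef_pos: [0.344, 0.1823, 0.1516]
tool_rot: [0.732, 0.681, -0.001, -0.001]
ft_force: [-0.3, -0.5, -3.2]
grip_width: 0.0089
grasp_force: 59.6
```

Request:
apply_moves(
  targets=[
    [[0,-0.7,0,0.6,-1],[0,-0.7,0,0.6,-1],[0,-0.7,0,0.6,-1],[0,-0.7,0,0.6,-1],[0,-0.7,0,0.6,-1],[0,-0.7,0,0.6,-1],[0,-0.7,0,0.6,-1],[0,-0.7,0,0.6,-1]],
  ],
)

```text
clock: 5.37
eef_pos: [0.3458, -0.0424, 0.1518]
tool_rot: [0.704, 0.71, -0.001, -0.001]
ft_force: [0.4, 0.9, -3.4]
grip_width: 0.0092
grasp_force: 59.5
```

Request:
apply_moves(
  targets=[
    [[0,-0.7,0,0.55,-1],[0,-0.7,0,0.55,-1],[0,-0.7,0,0.55,-1],[0,-0.7,0,0.55,-1],[0,-0.7,0,0.5,-1],[0,-0.65,0,0.5,-1],[0,-0.5,0,0.5,-1],[0,-0.3,0,0.5,-1]],
  ],
)

```text
clock: 6.03
eef_pos: [0.3463, -0.2411, 0.1517]
tool_rot: [0.678, 0.735, -0.001, -0.0]
ft_force: [-0.6, -0.2, -2.6]
grip_width: 0.009
grasp_force: 59.6
```

Request:
apply_moves(
  targets=[
    [[0,-0.2,-0.1,0,-1],[0,-0.1,-0.2,0,-1],[0,0,-0.2,0,-1],[0,0,-0.2,0,-1],[0,0,-0.2,0,-1],[0,0,-0.1,0,-1],[0,0,0,0,-1],[0,0,0,0,-1]],
  ],
)

```text
clock: 6.7
eef_pos: [0.347, -0.2505, 0.112]
tool_rot: [0.677, 0.736, -0.0, -0.0]
ft_force: [1.1, 0.9, -2.6]
grip_width: 0.0089
grasp_force: 59.7
```

Request:
apply_moves(
  targets=[
    [[0,-0.05,-0.2,0,-1],[0,-0.065,-0.3,0,-1],[0,0,-0.35,0,-1],[0,0,-0.35,0,-1],[0,0,-0.2,0,-1],[0,0,-0.1,0,-1],[0,0,0,0,-1],[0,0,0,0,-1]],
  ],
)

```text
clock: 7.37
eef_pos: [0.3474, -0.2559, 0.0525]
tool_rot: [0.678, 0.736, 0.0, 0.0]
ft_force: [-0.4, -0.3, -3.1]
grip_width: 0.009
grasp_force: 59.7
```

```bash
cat > m.py <<'E'
from h import *
cap('top')
z=np.load('top.npz');p,d=z['p'],z['d']
c=imaging.get_calibration('top');K=np.array(c['camera_matrix']);R=Rotation.from_quat(c['rotation']).as_matrix()
v,u=np.mgrid[:480,:640]
W=np.stack([(u-K[0,2])/K[0,0],(v-K[1,2])/K[1,1],np.ones_like(d)],-1)*d[...,None]@R.T+c['eye']
np.save('W.npy',W)
m=(d>0)&(abs(W[...,2]-.08)<.006)&(u>370)&(u<530)&(W[...,0]>.565)
r=cv2.minAreaRect(W[m][:,:2].astype(np.float32));print('shelf',r)
sc=np.array(r[0])
m=(d>0)&(W[...,2]>.047)&(W[...,2]<.064)&(W[...,0]>.42)&(W[...,0]<.585)&(W[...,1]<-.12)&(W[...,1]>-.36)
q=W[m];r=cv2.minAreaRect(q[:,:2].astype(np.float32));print('tray rim',r,np.percentile(q[:,2],[5,50,95]))
e=np.array([np.cos(np.radians(4.7)),np.sin(np.radians(4.7))]);n=np.array([-e[1],e[0]])
mo=sc-.11*e
t=np.array(r[0])-mo;print('tray centre in shelf',t@e,t@n)
o=get_obs();t=o['eef_pos'][:2]-mo;print('tcp in shelf',t@e,t@n,o['eef_pos'],o['ft_force'])
for a in np.arange(-.21,-.02,.02):
  s=(q[:,:2]-mo)@e;k=q[abs(s-a)<.01]
  if len(k):print(round(a,2),len(k),np.percentile(k[:,2],[50,90,99]).round(4))
E
python3 m.py; python3 -c "
from h import *
p,d=cap('scene');cv2.imwrite('pics/s3.png',cv2.resize(p[120:420,100:500],None,fx=2,fy=2))"
```

```text
shelf ((0.6899734735488892, -0.22714929282665253), (0.2202693074941635, 0.22138650715351105), 4.672325134277344)
tray rim ((0.5104101300239563, -0.2236698865890503), (0.16188979148864746, 0.1844719648361206), 4.676234722137451) [0.04818527 0.05431238 0.05726602]
tray centre in shelf -0.06867444410097133 0.018180858913378985
tcp in shelf -0.23352519245924722 -0.0008448283529435691 [ 0.34767265 -0.25613922  0.05286027] [-0.08828544 -0.53778415 -3.97113017]
-0.15 275 [0.0547 0.0568 0.0583]
-0.13 81 [0.0539 0.0563 0.0575]
-0.11 122 [0.053  0.056  0.0575]
-0.09 80 [0.0542 0.0566 0.0582]
-0.07 84 [0.0538 0.0567 0.0577]
-0.05 82 [0.0545 0.0564 0.0573]
-0.03 255 [0.0543 0.056  0.0575]
```

View pics/s3.png

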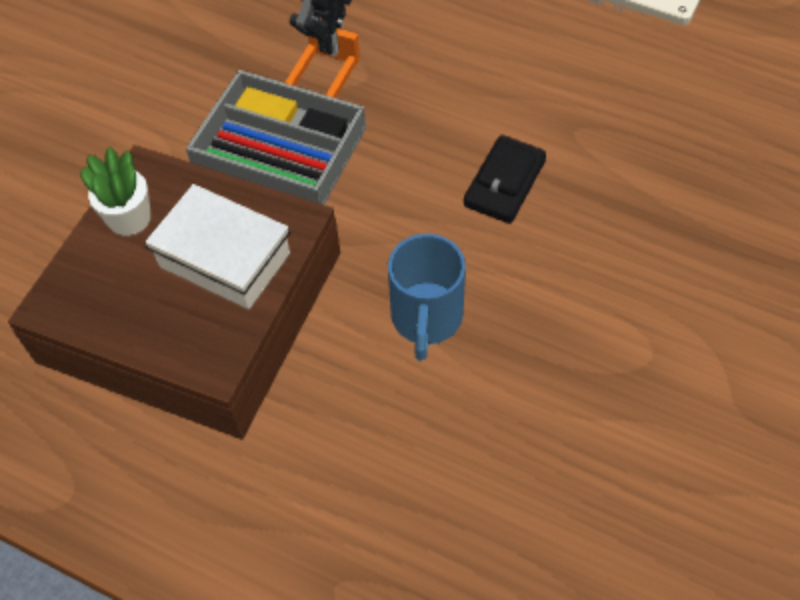

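Request:
apply_moves(
  targets=[
    [[0.1,0.008,0,0,-1],[0.2,0.016,0,0,-1],[0.2,0.017,0,0,-1],[0.2,0.016,0,0,-1],[0.2,0.017,0,0,-1],[0.2,0.016,0,0,-1],[0.2,0.017,0,0,-1],[0.2,0.016,0,0,-1]],
  ],
)

```text
clock: 8.13
eef_pos: [0.4081, -0.2506, 0.0522]
tool_rot: [0.677, 0.736, 0.0, -0.0]
ft_force: [0.1, -1.1, -1.9]
grip_width: 0.0089
grasp_force: 59.6
```

Request:
apply_moves(
  targets=[
    [[0.25,0.021,0,0,-1],[0.25,0.02,0,0,-1],[0.25,0.021,0,0,-1],[0.25,0.02,0,0,-1],[0.25,0.021,0,0,-1],[0.25,0.02,0,0,-1],[0.2,0.016,0,0,-1],[0.1,0.008,0,0,-1]],
  ],
)

```text
clock: 8.8
eef_pos: [0.4807, -0.2449, 0.0524]
tool_rot: [0.677, 0.736, 0.0, 0.0]
ft_force: [-0.4, -0.3, -3.2]
grip_width: 0.0089
grasp_force: 59.7
```

Request:
apply_moves(
  targets=[
    [[0.03,0.002,0,0,-1],[0,0,-0.03,0,-1],[0,0,-0.03,0,-1],[0,0,-0.03,0,-1],[0,0,-0.03,0,-1],[0,0,0,0,-1],[0,0,0,0,-1],[0,0,0,0,-1]],
  ],
)

```text
clock: 9.47
eef_pos: [0.4802, -0.2449, 0.0476]
tool_rot: [0.678, 0.735, 0.0, 0.0]
ft_force: [0.3, -0.5, -2.5]
grip_width: 0.0088
grasp_force: 59.5
```

```bash
python3 m.py
```

```text
shelf ((0.6900671124458313, -0.22683128714561462), (0.22060532867908478, 0.22110752761363983), 4.671080112457275)
tray rim ((0.5232776999473572, -0.2180505096912384), (0.12202244251966476, 0.18472062051296234), 0.4075522720813751) [0.04782134 0.0504564  0.06140613]
tray centre in shelf -0.055509080412170966 0.02241772681176593
tcp in shelf -0.10055056693195728 -0.0008656595729633308 [ 0.48029548 -0.24494624  0.04761147] [-0.86417739  0.56424672 -3.33484711]
-0.11 54 [0.0597 0.0616 0.0625]
-0.09 48 [0.0601 0.0617 0.0631]
```

Request:
apply_moves(
  targets=[
    [[0,0,-0.02,0,-1],[0,0,-0.02,0,-1],[0,0,-0.02,0,-1],[0,0,0,0,-1],[0,0,0,0,-1]],
  ],
)

```text
clock: 9.93
eef_pos: [0.4804, -0.2449, 0.0453]
tool_rot: [0.678, 0.735, 0.0, 0.0]
ft_force: [0.1, 0.1, -0.6]
grip_width: 0.009
grasp_force: 59.9
```

Request:
apply_moves(
  targets=[
    [[0,0,-0.015,0,-1],[0,0,0,0,-1],[0,0,0,0,-1]],
  ],
)

```text
clock: 10.18
eef_pos: [0.4804, -0.245, 0.045]
tool_rot: [0.678, 0.735, 0.0, 0.0]
ft_force: [-2.2, 0.4, 2.5]
grip_width: 0.0092
grasp_force: 60.6
```

Request:
apply_moves(
  targets=[
    [[0,0,-0.01,0,-1],[0,0,0,0,-1],[0,0,0,0,-1]],
  ],
)

```text
clock: 10.43
eef_pos: [0.4803, -0.245, 0.0447]
tool_rot: [0.678, 0.735, 0.0, 0.0]
ft_force: [-3.9, 0.5, 6.2]
grip_width: 0.0089
grasp_force: 60.9
```

Request:
apply_moves(
  targets=[
    [[0,0,0.02,0,-1],[0,0,0,0,-1],[0.04,0.003,0,0,-1],[0.05,0.004,0,0,-1],[0.05,0.004,0,0,-1],[0.05,0.004,0,0,-1],[0.05,0.004,0,0,-1],[0,0,0,0,-1]],
  ],
)

```text
clock: 11.1
eef_pos: [0.4895, -0.2443, 0.0451]
tool_rot: [0.678, 0.735, -0.001, -0.0]
ft_force: [-3.4, -0.1, 3.8]
grip_width: 0.0088
grasp_force: 60.9
```

Request:
apply_moves(
  targets=[
    [[0.03,0.0025,0,0,-1],[0.03,0.0025,0,0,-1],[0.03,0.0025,0,0,-1],[0.03,0.0025,0,0,-1]],
  ],
)

```text
clock: 11.43
eef_pos: [0.4936, -0.2439, 0.0451]
tool_rot: [0.678, 0.735, -0.001, -0.001]
ft_force: [-6.6, -0.7, 6.9]
grip_width: 0.0089
grasp_force: 61.1
```

Request:
apply_moves(
  targets=[
    [[0,0,0.02,0,-1],[0,0,0,0,-1],[0,0,0,0,-1]],
  ],
)

```text
clock: 11.68
eef_pos: [0.4949, -0.2437, 0.0453]
tool_rot: [0.678, 0.736, 0.0, -0.0]
ft_force: [-1.8, -0.5, -0.9]
grip_width: 0.009
grasp_force: 60.0
```

Request:
apply_moves(
  targets=[
    [[0.02,0.0015,0.005,0,-1],[0.02,0.0015,0,0,-1],[0,0,0,0,-1]],
  ],
)

```text
clock: 11.93
eef_pos: [0.4966, -0.2435, 0.0456]
tool_rot: [0.677, 0.736, 0.0, -0.0]
ft_force: [0.1, -0.3, -1.4]
grip_width: 0.0088
grasp_force: 59.8
```

Request:
apply_moves(
  targets=[
    [[0.02,0.0016,0,0,-1],[0.02,0.0016,0,0,-1],[0,0,0,0,-1]],
  ],
)

```text
clock: 12.18
eef_pos: [0.4982, -0.2434, 0.0458]
tool_rot: [0.677, 0.736, 0.0, -0.0]
ft_force: [-0.2, -0.5, -2.3]
grip_width: 0.0095
grasp_force: 59.8
```

Request:
apply_moves(
  targets=[
    [[0.02,0.0016,-0.003,0,-1],[0.02,0.0016,0,0,-1],[0,0,0,0,-1]],
  ],
)

```text
clock: 12.43
eef_pos: [0.4997, -0.2433, 0.0458]
tool_rot: [0.677, 0.736, 0.0, 0.0]
ft_force: [-0.0, -0.0, -1.1]
grip_width: 0.0093
grasp_force: 59.8
```

Request:
apply_moves(
  targets=[
    [[0.02,0.0016,0,0,-1],[0.02,0.0016,0,0,-1],[0,0,0,0,-1]],
  ],
)

```text
clock: 12.68
eef_pos: [0.5013, -0.2432, 0.0458]
tool_rot: [0.677, 0.736, 0.0, 0.0]
ft_force: [0.1, 0.5, -0.9]
grip_width: 0.009
grasp_force: 59.7
```

Request:
apply_moves(
  targets=[
    [[0.02,0.0016,0,0,-1],[0.02,0.0016,0,0,-1],[0,0,0,0,-1]],
  ],
)

```text
clock: 12.93
eef_pos: [0.5029, -0.2431, 0.0458]
tool_rot: [0.677, 0.736, 0.0, 0.0]
ft_force: [-0.3, 0.8, -2.8]
grip_width: 0.009
grasp_force: 59.7
```

Request:
apply_moves(
  targets=[
    [[0.02,0.0016,0,0,-1],[0.02,0.0016,0,0,-1],[0,0,0,0,-1]],
  ],
)

```text
clock: 13.18
eef_pos: [0.5046, -0.243, 0.0458]
tool_rot: [0.678, 0.736, 0.0, 0.0]
ft_force: [-0.3, 1.3, -2.0]
grip_width: 0.009
grasp_force: 59.7
```

Request:
apply_moves(
  targets=[
    [[0.02,0.0016,0,0,-1],[0.02,0.0016,0,0,-1],[0,0,0,0,-1]],
  ],
)

```text
clock: 13.43
eef_pos: [0.5062, -0.2428, 0.0458]
tool_rot: [0.678, 0.736, 0.0, 0.0]
ft_force: [-0.3, -0.3, -1.7]
grip_width: 0.0088
grasp_force: 59.8
```

Request:
apply_moves(
  targets=[
    [[0.02,0.0016,0,0,-1],[0.02,0.0016,0,0,-1],[0,0,0,0,-1]],
  ],
)

```text
clock: 13.68
eef_pos: [0.5076, -0.2426, 0.0457]
tool_rot: [0.678, 0.735, -0.0, -0.0]
ft_force: [-0.6, 0.6, -2.2]
grip_width: 0.0089
grasp_force: 59.8
```

Request:
apply_moves(
  targets=[
    [[0.02,0.0016,0,0,-1],[0.02,0.0016,0,0,-1],[0,0,0,0,-1]],
  ],
)

```text
clock: 13.93
eef_pos: [0.5076, -0.2426, 0.0454]
tool_rot: [0.678, 0.735, -0.001, -0.001]
ft_force: [-5.4, -0.0, -0.8]
grip_width: 0.0089
grasp_force: 60.1
```

Request:
apply_moves(
  targets=[
    [[-0.01,-0.001,-0.005,0,-1],[0,0,-0.01,0,-1],[0,0,0,0,-1],[0,0,0,0,-1]],
  ],
)

```text
clock: 14.27
eef_pos: [0.5075, -0.2426, 0.0452]
tool_rot: [0.678, 0.735, -0.001, -0.001]
ft_force: [-5.7, 0.6, 2.0]
grip_width: 0.0089
grasp_force: 60.4
```

Request:
apply_moves(
  targets=[
    [[-0.01,-0.001,0,0,-1],[0,0,0,0,-1],[0,0,0,0,-1]],
  ],
)

```text
clock: 14.52
eef_pos: [0.5076, -0.2426, 0.0453]
tool_rot: [0.678, 0.735, -0.0, -0.0]
ft_force: [-5.7, 0.1, 2.6]
grip_width: 0.0091
grasp_force: 60.3
```

Request:
apply_moves(
  targets=[
    [[0,0,0,0,-0.05],[0,0,0,0,-0.05],[0,0,0,0,-0.05],[0,0,0,0,-0.05],[0,0,0,0,-0.05],[0,0,0,0,-0.05]],
  ],
)

```text
clock: 15.02
eef_pos: [0.5087, -0.2427, 0.0453]
tool_rot: [0.677, 0.736, 0.0, 0.0]
ft_force: [0.4, 0.0, -0.7]
grip_width: 0.0409
grasp_force: 0.0
```

Request:
apply_moves(
  targets=[
    [[0,0,0.2,0,-0.05],[0,0,0.4,0,-0.05],[0,0,0.6,0,-0.05],[0,0,0.7,0,-0.05],[-0.3,0,0.7,0,-0.05],[-0.5,0,0.7,0,-0.05],[-0.7,0,0.5,0,-0.05],[-0.7,0,0.3,0,-0.05]],
  ],
)

```text
clock: 15.68
eef_pos: [0.4209, -0.2432, 0.2126]
tool_rot: [0.677, 0.736, 0.001, 0.003]
ft_force: [-0.2, -0.5, 0.5]
grip_width: 0.0408
grasp_force: 0.0
```

Request:
apply_moves(
  targets=[
    [[-0.8,0,0,0,-0.05],[-0.8,0,0,0,-0.05],[-0.5,0,0,0,-0.05],[-0.2,0,0,0,-0.05],[0,0,0,0,-0.05],[0,0,0,0,-0.05]],
  ],
)

```text
clock: 16.18
eef_pos: [0.3291, -0.2431, 0.2099]
tool_rot: [0.678, 0.735, 0.0, 0.001]
ft_force: [0.0, 0.7, -0.0]
grip_width: 0.0405
grasp_force: 0.0
```

```bash
python3 - <<'E'
from h import *
exec(open('m.py').read().split("m=(d>0)&(W[...,2]>.047)")[0])
e=np.array([np.cos(np.radians(4.7)),np.sin(np.radians(4.7))]);n=np.array([-e[1],e[0]]);mo=sc-.11*e
S=np.stack([(W[...,:2]-mo)@e,(W[...,:2]-mo)@n],-1)
m=(d>0)&(W[...,2]>.05)&(W[...,2]<.064)&(S[...,0]>-.1)&(S[...,0]<-.03)&(abs(S[...,1])<.06)
q=S[m].astype(np.float32);print('plate',len(q),cv2.minAreaRect(q),np.median(W[m][:,2]))
cv2.imwrite('pics/t4.png',cv2.resize(p[70:300,300:540],None,fx=2.5,fy=2.5,interpolation=cv2.INTER_CUBIC))
x,y=cap('wrist','w4.png')
E
```

```text
shelf ((0.69025719165802, -0.22687841951847076), (0.2209291011095047, 0.2206462174654007), 4.6413984298706055)
plate 183 ((-0.07324013113975525, 0.0021604448556900024), (0.058522023260593414, 0.009952900931239128), 89.92436218261719) 0.05804413855531598
```

View pics/t4.png

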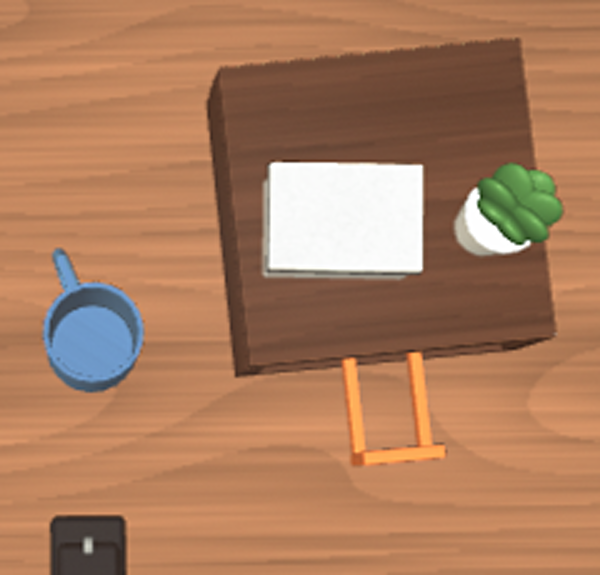

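View pics/w4.png

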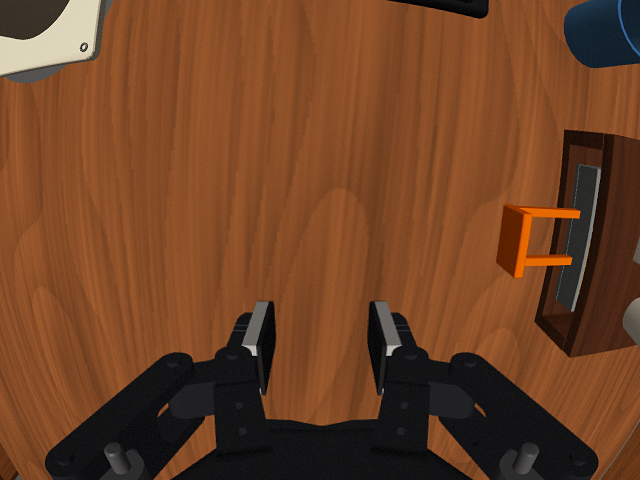

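The top view shows the tray inside with only the handle and its arms out (plate at (400,455) in the crop). The plate's top is 58 mm high, so the tray lies flat, and it is within 0.1 degrees of square. The wrist view shows the tray's front wall just inside the open bay.

```bash
python3 -c "
from workcell import order
print(order.job_done())"
```

```text
the job is handed in; nothing more can be done
None
```

The tray lies flat in the shelf with its back against the box, felt about 131 mm behind the shelf's front edge at under 6 N; only the handle and its arms stick out, the gripper has let go, and the job is handed in (no verdict was returned).

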